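# Lock the filter cover and start the bench air cleaner

### The job

Get the bench air cleaner running: first clear the pine off-cut from its filter cover into the scrap bin, then swing the cam lever a full quarter turn clockwise so that the cover is drawn down tight. After that press the key marked with three bars until it latches and the plain key pops up; press neither of the other two keys, and leave the jar, the can and the hammer where they are.

Things in the scene. Friction and masses are not known exactly. Their poses are not given: they have to be found in the camera images.
- cleaner: bench air cleaner: fixed grey louvred box 260 (x) x 300 (y) x 120 mm, origin under its centre on the bench, x to its rear, y to its left. On its deck (z=120): front, the key bank (bezel 52 x 150 x 8, centre x=-88, y=0); rear, the filter cover; left, the cam lever; at x=98, y=-122 a white pipe stub, radius 29, 100 tall. Stands left or right of the robot, yaw within 0.3 rad
- cover (a joint): aluminium filter cover, 150 (x) x 165 (y) x 8 mm, centre at x=45, y=-8 of the cleaner. Value 0 = raised 6 mm off its seal (its top 16 mm above the deck), 0.006 = drawn tight. It slides vertically and is moved by the cam lever alone.
- cam (a joint): steel cam lever, upright axis at x=0, y=100 of the cleaner. 0 = points to the cleaner's +x; turns clockwise seen from above to 1.57 (stop), pointing to its -y over the cover. Starts at 0 to 0.2, stays where left, takes about 0.15 N m, draws the cover down evenly, 6 mm over the full turn. The off-cut lies in its path
- cam_pivot (a point): point on the lever's axis of rotation, at the top face of the lever bar, 44 mm above the deck. The bar is 14 mm wide and 18 mm tall (26 to 44 mm above the deck), from 14 mm behind the axis to 90 mm out from it.
- cam_tip (a point): end of the lever bar, on its top face, 90 mm out from the axis
- offcut: pine off-cut, loose, 90 (its x) x 35 (its y) x 30 mm, about 55 g; origin at the centre of its underside; lies flat on the filter cover
- offcut_mid (a point): centre of the off-cut block
- bin: grey plastic open scrap bin, fixed, 170 (x) x 210 (y) x 70 mm tall, walls and floor 4 mm; origin under its centre on the bench; it stands on the other side from the cleaner, turned by up to 0.5 rad
- jar: small glass screw jar, radius 21, 50 mm tall, origin under its centre, on the deck near the left end of the key bank; must be left alone
- can: spray can, radius 30, 170 mm tall, origin under its centre, on the bench just beyond the scrap bin (from the robot); must be left alone
- hammer: hammer lying on the far part of the bench; must be left alone
- key_plain (a joint): push of the key with no bars (plain top): 0 = up, 0.010 = latched down, 0.012 = bottom of its travel (in m, downward). Starts latched down.
- key_plain_top (a point): centre of the top of the key with no bars (plain top): black cap 40 (cleaner x) x 28 (cleaner y) mm; its top is 24 mm above the deck when up, 14 mm when latched. The four keys stand in a row along the cleaner's y, 34 mm apart, in a changing order.
- key_one (a joint): push of the key with one white bar: 0 = up, 0.010 = latched down, 0.012 = bottom of its travel (in m, downward). Starts up.
- key_one_top (a point): centre of the top of the key with one white bar: black cap 40 (cleaner x) x 28 (cleaner y) mm; its top is 24 mm above the deck when up, 14 mm when latched. The four keys stand in a row along the cleaner's y, 34 mm apart, in a changing order.
- key_two (a joint): push of the key with two white bars: 0 = up, 0.010 = latched down, 0.012 = bottom of its travel (in m, downward). Starts up.
- key_two_top (a point): centre of the top of the key with two white bars: black cap 40 (cleaner x) x 28 (cleaner y) mm; its top is 24 mm above the deck when up, 14 mm when latched. The four keys stand in a row along the cleaner's y, 34 mm apart, in a changing order.
- key_three (a joint): push of the key with three white bars: 0 = up, 0.010 = latched down, 0.012 = bottom of its travel (in m, downward). Starts up.
- key_three_top (a point): centre of the top of the key with three white bars: black cap 40 (cleaner x) x 28 (cleaner y) mm; its top is 24 mm above the deck when up, 14 mm when latched. The four keys stand in a row along the cleaner's y, 34 mm apart, in a changing order. Interlocked: a key pushed to its bottom stop (about 2 N on the way) latches when let go and frees the one that was down

How it is judged:
By the outcome, as a careful person would: the job done as asked, in the order asked, and still so for the second after the job is handed in, with the robot touching nothing.
It also fails if it takes over 64 s, if anything falls off the work surface, if the arm or the gripper's body presses on something with over 40 N, if the wrist force passes 120 N, or if a joint passes its speed limit or range.

### The arm

A 6-joint arm with a two-finger parallel gripper is mounted at the origin on the work surface. World frame = base frame: x ahead of the robot, y to its left, z up, the work surface at z = 0. Lengths are in m, angles in rad, forces in N, time in s.
With the tool pointing down it reaches from about 0.375 to 0.9 m from the base axis. Payload 3.1 kg.
Tool frame: the origin (TCP) lies at the very end of the fingers, on their centre line; the grasp point (between the pads) lies 19 mm behind it (manip.grasp_offset is the distance from the TCP to the grasp point, in m); y points along the fingers, z is the direction in which the jaws open and shut, and the axes are right-handed (so a half turn about y gives the same grasp; the last joint's range is limited). The gripper opens to 85 mm and grips with 20 to 120 N. Pads are 22 mm wide; open, the fingers measure 114 mm over their backs; the gripper's body (76 mm by 85 mm) begins 54 mm behind the grasp point. The pads swing forward as they close: fully open they stand 13 mm farther back than shut.
Start: joints at [-1.427, 0.527, 1.433, -0, 1.181, -0.178], TCP at [0.198, -0.593, 0.231] pointing down, gripper open.
Joint ranges: [-3.08, 3.08], [-0.75, 2.2], [0.22, 2.44], [-1.43, 4.57], [0, 2.65], [-2.85, 2.85]. Speed limits (rad/s): [2.79, 2.79, 3.14, 3.14, 3.14, 3.14].

### API

Orientations are given as a unit quaternion [x, y, z, w].
In Python, from station import manip gives the robot as it stands.
- The arm moves only by the tool apply_moves, never from a script. Its argument "motion" is a list of rows, each a list of 5 numbers: the finger opening in mm, from 0 to 85.4, then the shift along the tool's x, y, z in units of 30 mm (1.0 is 30 mm), then the turn about the tool's y in units of 10 degrees (1.0 is 10 degrees). In form: [[fingers, x, y, z, twist], ...]. A call has 1 to 12 rows; each row is the pose to reach, as a shift and turn from the pose commanded when the call began, along the tool's axes at that moment; what a row does not reach only later rows make up. A row lasts 1/8 s, in which the tool goes at most 62.5 mm and 10.7 degrees, less where a joint would pass 70% of its speed; a pose out of reach is approached as far as the arm can. A call with a gripper value outside its range is refused whole. The fingers move at their own pace and stop on an object; "squeeze" is the grip in N (left out, the last holds). Time passes only in rows, so rows that repeat a pose let the fingers close. It gives the time, the measured TCP pose, the force and the opening at its end, in the units of the state.
- manip.sense(): the state, without advancing time (a new reading comes with each control period).
- manip.snapshot(name): name is "scene" or "top"; returns the picture (420x560x3 uint8, red, green, blue); there is no depth.
- manip.get_calibration(name): a dict with "intrinsics" (3x3 intrinsics, pixels), "dist_coeffs" ([k1, k2, p1, p2, k3] as OpenCV has them; the pictures are not rectified), "extrinsics" (4x4, takes a point from camera to world coordinates). Camera axes: x right, y up, looking along -z (the intrinsics and any distortion apply to the point x, -y, -z); pixel columns grow to the right and rows downward; lengths in m; the calibration is good to about 2 mm. A picture is of the moment at which its call begins. get_calibration takes no time and is no camera call.
- manip.sign_off(): hands the job in, once; it reports no verdict.
The state is a dict: "t": time; "q": joint angles; "qd": joint speeds; "tau": joint torques, N m; "tcp_pos": TCP position; "tool_rot": TCP orientation; "force": force on the tool from outside, world axes, zero at the start; "ft_torque": the same for the moment, N m; "finger_gap": opening from 0.0 (shut) to 1.0 (fully open).
Only numpy, scipy, OpenCV 4.12 (cv2) and the standard library are available. Lean on these libraries where they do the work, as an engineer would, in place of code of your own. Each camera call takes 0.05 s, during which the arm holds its last target.

## Working session

There is one attempt and no reset: what is moved stays moved. The work goes in short steps, Python scripts to look and compute and a tool call to move; the robot and the scene stay as the last step left them, time stands still between calls to the robot, and variables do not carry over. Pictures are saved under pics/ and viewed, and the job is handed in when it is done.

Besides the shell and the picture viewer there is one more tool, called after "Emit:" as name(argument=value, ...) on one line, values as JSON. apply_moves: Moves the arm, as the interface text tells. Its arguments: {"type":"object","properties":{"motion":{"type":"array"},"squeeze":{"type":"number"}},"required":["motion"]}

```bash
ls; mkdir -p pics; python3 - <<'E'
from station import manip
import cv2
for n in ["scene","top"]:
    im=manip.snapshot(n); cv2.imwrite(f"pics/{n}0.png",im[:,:,::-1])
    c=manip.get_calibration(n); print(n,c)
print(manip.sense(), manip.grasp_offset)
E
```

```text
pics
scene {'intrinsics': array([[527.89416867,   0.        , 284.78108792],
       [  0.        , 527.89416867, 206.13645412],
       [  0.        ,   0.        ,   1.        ]]), 'dist_coeffs': array([-0.13987379,  0.        ,  0.        ,  0.        ,  0.        ]), 'extrinsics': array([[ 3.51535438e-01, -7.26371859e-01,  5.90598644e-01,
         1.39173636e+00],
       [ 9.36174487e-01,  2.73028883e-01, -2.21432968e-01,
        -2.68915497e-01],
       [-4.07811636e-04,  6.30744917e-01,  7.75990131e-01,
         1.17281700e+00],
       [ 0.00000000e+00,  0.00000000e+00,  0.00000000e+00,
         1.00000000e+00]])}
top {'intrinsics': array([[407.77838896,   0.        , 284.87261859],
       [  0.        , 407.77838896, 206.07639161],
       [  0.        ,   0.        ,   1.        ]]), 'dist_coeffs': array([-0.04099084,  0.        ,  0.        ,  0.        ,  0.        ]), 'extrinsics': array([[-0.00315079,  0.98478075, -0.17377268,  0.4224018 ],
       [-0.9997833 , -0.006678  , -0.01971689,  0.01509787],
       [-0.02057727,  0.1736729 ,  0.98458839,  1.01862135],
       [ 0.        ,  0.        ,  0.        ,  1.        ]])}
{'t': 0.1, 'q': array([-1.42649857e+00,  5.28397327e-01,  1.43377727e+00, -2.22500656e-05,
        1.18140056e+00, -1.78516174e-01]), 'qd': array([ 0.00030258, -0.00222203, -0.00183209,  0.00064107, -0.00066906,
       -0.00116171]), 'tau': array([ 2.13318344e-04, -4.43303883e+01, -1.78587484e+01, -2.07066732e-04,
        3.89001027e-03, -1.07304680e-05]), 'tcp_pos': array([ 0.19819074, -0.59206219,  0.23041566]), 'tool_rot': array([-0.11363522,  0.69861603, -0.69721415,  0.11364466]), 'force': array([-0.22399278, -0.00619961,  0.21968614]), 'ft_torque': array([-0.02513758, -0.01274089,  0.02626818]), 'finger_gap': 1.0037563454550704} 0.0187
```

View pics/scene0.png

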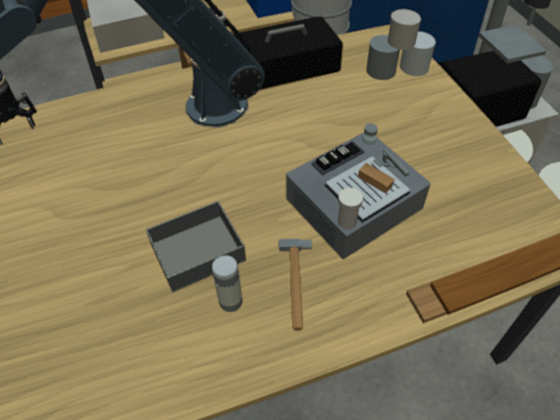

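View pics/top0.png

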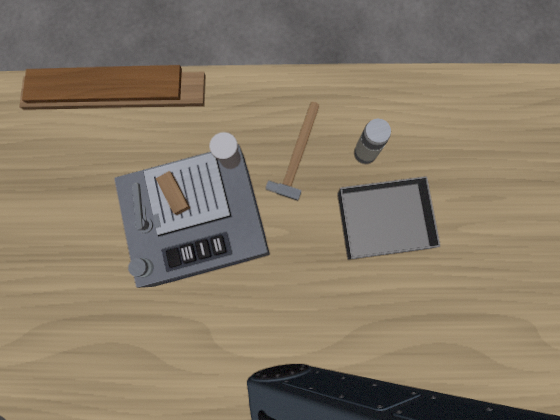

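The top view shows the cleaner on the robot's left, around (190,215), with the off-cut at (172,193), the lever at (140,205), the keys at (172–220,248) and the jar at (139,266). The bin is at (388,218). I'll zoom in next.

```bash
cat > h.py <<'E'
import numpy as np, cv2
from station import manip
def ray(n,px):
    c=manip.get_calibration(n); K=c["intrinsics"];d=c["dist_coeffs"];T=c["extrinsics"]
    u=cv2.undistortPoints(np.array(px,float).reshape(-1,1,2),K,d).reshape(-1,2)
    v=np.c_[u[:,0],-u[:,1],-np.ones(len(u))]@T[:3,:3].T
    return T[:3,3],v
def onz(n,px,z):
    o,v=ray(n,px); return o+v*((z-o[2])/v[:,2])[:,None]
def proj(n,P):
    c=manip.get_calibration(n); K=c["intrinsics"];d=c["dist_coeffs"];T=c["extrinsics"]
    p=(np.array(P,float).reshape(-1,3)-T[:3,3])@T[:3,:3]
    return cv2.projectPoints(p*[1,-1,-1],np.zeros(3),np.zeros(3),K,d)[0].reshape(-1,2)
E
python3 - <<'E'
import cv2
a=cv2.imread("pics/top0.png")[130:300,100:280]; cv2.imwrite("pics/topz.png",cv2.resize(a,None,fx=3.5,fy=3.5,interpolation=cv2.INTER_CUBIC))
a=cv2.imread("pics/scene0.png")[110:260,275:445]; cv2.imwrite("pics/scenez.png",cv2.resize(a,None,fx=4,fy=4,interpolation=cv2.INTER_CUBIC))
E
```

```text
(no output)
```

View pics/topz.png

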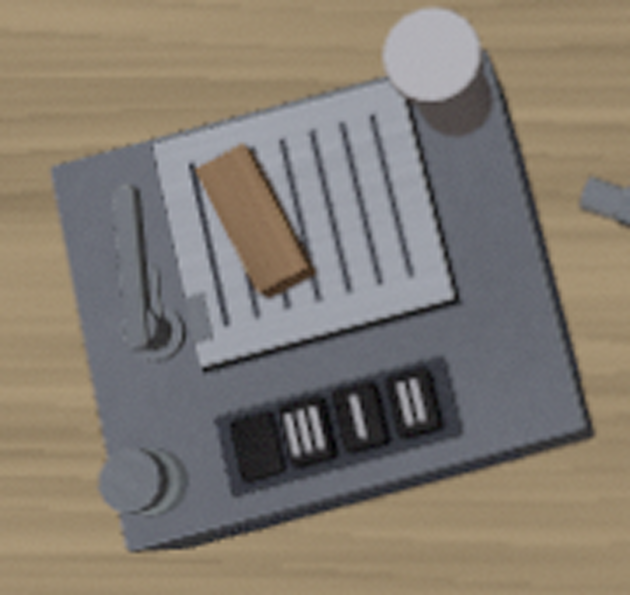

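View pics/scenez.png

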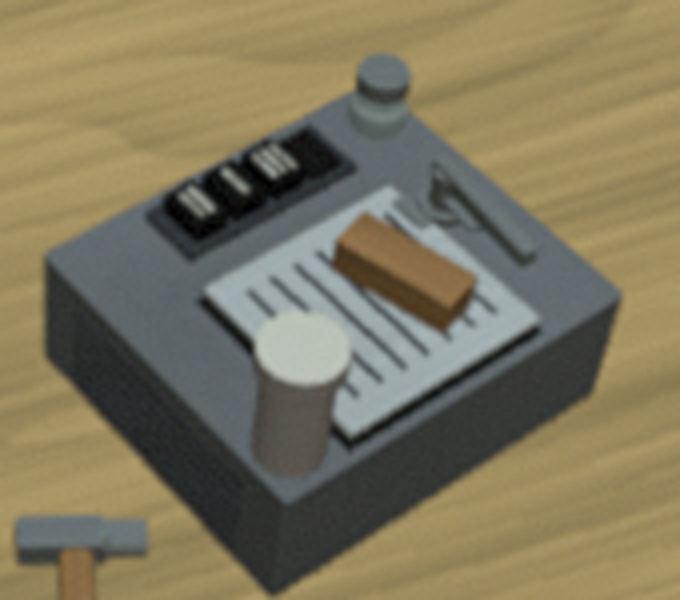

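```bash
cat > fit.py <<'E'
from h import *
from scipy.optimize import least_squares
def zt(p): return (np.array(p,float)+.5)/3.5-.5+[100,130]
def zs(p): return (np.array(p,float)+.5)/4-.5+[275,110]
obs=[([130,150,120],(52,168)),([-130,-150,120],(592,435)),([-130,150,120],(130,550)),
([120,74.5,136],(155,143)),([-30,74.5,136],(205,368)),([-30,-90.5,136],(458,300)),
([98,-122,220],(433,54)),
([-62,75,128],(217,420)),([-114,75,128],(236,495)),([-114,-75,128],(462,432)),([-62,-75,128],(445,357))]
L=np.array([o[0] for o in obs])/1000.
W=np.array([onz("top",zt(o[1]),o[0][2]/1000.)[0] for o in obs])
def R(a): return np.array([[np.cos(a),-np.sin(a)],[np.sin(a),np.cos(a)]])
r=least_squares(lambda p:((L[:,:2]@R(p[2]).T+p[:2])-W[:,:2]).ravel(),[.5,.2,0],loss="soft_l1",f_scale=.003).x
if __name__=="__main__":
    print("pose",r); print(np.round(((L[:,:2]@R(r[2]).T+r[:2])-W[:,:2])*1000,1))
    oc=onz("top",zt([(197,166),(248,146),(312,265),(263,291)]),.166)
    print("off",oc, np.linalg.norm(np.diff(np.r_[oc,oc[:1]],axis=0),axis=1)); c=oc.mean(0)
    d=(oc[0]+oc[1]-oc[2]-oc[3])/2; print(c,d,np.arctan2(d[1],d[0]))
    def loc(P): return (np.array(P)[:2]-r[:2])@R(r[2])
    print("off local",loc(c), "jar",onz("top",zt((132,481)),.17), loc(onz("top",zt((132,481)),.17)[0]))
    print("tip",onz("top",zt((126,186)),.164),loc(onz("top",zt((126,186)),.164)[0]))
    pts={k:np.r_[R(r[2])@np.array(v[:2])+r[:2],v[2]] for k,v in dict(pivot=(0,.1,.164),three=(-.088,.017,.144),tip0=(.09,.1,.164),stub=(.098,-.122,.22),cb=(-.13,-.15,.12),cl=(.13,.15,.12)).items()}
    for k,v in pts.items(): print(k,v,"scene zoom",(proj("scene",v)[0]+.5-[275,110])*4,"top zoom",(proj("top",v)[0]+.5-[100,130])*3.5)
    b=onz("top",[(340,188),(427,178),(437,248),(351,259)],.07); print("bin",b,b.mean(0)); 
    print("can",onz("top",[(377,132)],.17))
    # offcut scene check
    s=onz("scene",zs([(365,213),(475,272),(442,317),(335,250)]),.166); print("off scene",s,s.mean(0))
E
python3 fit.py
```

```text
pose [0.56472205 0.24803235 0.26025571]
[[ 1.6  1. ]
 [ 3.2  0.9]
 [-2.9  0.9]
 [-0.5 -0.4]
 [ 0.5  1.3]
 [ 0.7  0.5]
 [-0.6 -1.7]
 [ 1.4  0.1]
 [-2.2  0.9]
 [-2.4 -3.2]
 [ 0.8 -1.5]]
off [[0.63883651 0.31244296 0.166     ]
 [0.65131493 0.28094461 0.166     ]
 [0.57584048 0.23780617 0.166     ]
 [0.55992635 0.26740048 0.166     ]] [0.03388004 0.08693283 0.03360182 0.09086054]
[0.60647957 0.27464856 0.166     ] [0.0771923  0.04409046 0.        ] 0.518956352162329
off local [0.04720039 0.01497452] jar [[0.44496499 0.34051935 0.17      ]] [-0.09192468  0.12018923]
tip [[0.6269909  0.35737904 0.164     ]] [0.08830982 0.08964085]
pivot [0.53898928 0.34466477 0.164     ] scene zoom [446.69707523 164.44206024] top zoom [138.21817714 326.57198305]
three [0.47531095 0.24181503 0.144     ] scene zoom [267.72124929 160.24988065] top zoom [309.07444929 432.82205145]
tip0 [0.62595846 0.36782426 0.164     ] scene zoom [539.07546465 243.87288737] top zoom [109.9453888  188.27560056]
stub [0.6908158  0.15535891 0.22      ] scene zoom [296.53152256 346.02858756] top zoom [436.33053071  55.45768562]
cb [0.47769905 0.06963112 0.12      ] scene zoom [ 35.30456913 250.49354126] top zoom [591.13414429 430.45253316]
cl [0.65174505 0.42643358 0.12      ] scene zoom [621.404654   292.66577917] top zoom [ 51.24399918 166.2066518 ]
bin [[ 0.6325608  -0.0970828   0.07      ]
 [ 0.65557293 -0.30541729  0.07      ]
 [ 0.48879777 -0.31814961  0.07      ]
 [ 0.46485563 -0.11804834  0.07      ]] [ 0.56044678 -0.20967451  0.07      ]
can [[ 0.73485403 -0.16937632  0.17      ]]
off scene [[0.56287673 0.2710099  0.166     ]
 [0.6353203  0.31484987 0.166     ]
 [0.66221547 0.27665735 0.166     ]
 [0.58605865 0.23776956 0.166     ]] [0.61161779 0.27507167 0.166     ]
```

```bash
cat >> h.py <<'E'
from scipy.spatial.transform import Rotation as Rn
def plan(target,jaw_yaw,pos=None,rot=None):
    s=manip.sense(); p=s["tcp_pos"] if pos is None else np.array(pos); M=Rn.from_quat(s["tool_rot"] if rot is None else rot).as_matrix()
    d=M.T@(np.array(target)-p)/.03
    cur=np.arctan2(M[1,2],M[0,2])
    dy=(jaw_yaw-cur+np.pi/2)%np.pi-np.pi/2
    print("tool axes",np.round(M,3).tolist(),"p",p.round(4)); print("shift",d.round(3),"twist(10deg)",np.degrees(-dy)/10, "q",s["q"].round(3),"t",s["t"])
E
python3 - <<'E'
from h import *
plan([.608,.275,.30],.52+np.pi/2)
E
```

```text
tool axes [[-0.948, -0.0, 0.317], [-0.317, 0.002, -0.948], [-0.0, -1.0, -0.002]] p [ 0.1982 -0.5921  0.2304]
shift [-22.124  -2.267 -23.08 ] twist(10deg) -1.1297425953379336 q [-1.426  0.528  1.434 -0.     1.181 -0.179] t 0.1
```

Emit:
apply_moves(motion=[[60,0,-2.3,0,0],[60,-2,-2.3,-2,0],[60,-4,-2.3,-4,0],[60,-5.4,-2.3,-5.6,0],[60,-6.8,-2.3,-7.1,0],[60,-8.2,-2.3,-8.6,0],[60,-9.6,-2.3,-10.1,0],[60,-11,-2.3,-11.5,0],[60,-12.4,-2.3,-13,0],[60,-13.8,-2.3,-14.4,0],[60,-15.2,-2.3,-15.9,-0.5],[60,-16.6,-2.3,-17.4,-1.1]], squeeze=40)

```text
t: 1.6
tcp_pos: [0.4911, 0.0313, 0.3002]
tool_rot: [0.181, -0.683, 0.684, -0.181]
force: [0.1, -0.2, -0.2]
finger_gap: 0.703
```

```bash
python3 - <<'E'
from h import *
plan([.608,.275,.22],.52+np.pi/2)
E
```

```text
tool axes [[-0.869, -0.0, 0.495], [-0.495, -0.0, -0.869], [0.0, -1.0, 0.0]] p [0.4911 0.0313 0.3002]
shift [-7.41   2.671 -5.127] twist(10deg) -0.0095306803773401 q [-0.164  0.264  1.668 -0.     1.21   0.889] t 1.6
```

Emit:
apply_moves(motion=[[60,-1.5,0.5,-1.1,0],[60,-3,1,-2.1,0],[60,-4.5,1.6,-3.1,0],[60,-6,2.1,-4.1,0],[60,-7.4,2.6,-5.1,0],[60,-7.4,3.5,-5.1,0],[60,-7.4,3.5,-5.1,0]])

```text
t: 2.48
tcp_pos: [0.6063, 0.2718, 0.192]
tool_rot: [0.183, -0.684, 0.684, -0.178]
force: [0.9, -0.1, 0.1]
finger_gap: 0.703
```

```bash
python3 - <<'E'
from h import *
plan([.608,.275,.142],.52+np.pi/2)
for n in ["scene","top"]:
    im=manip.snapshot(n)[:,:,::-1]
    a=im[110:260,275:445] if n=="scene" else im[130:300,100:280]
    cv2.imwrite(f"pics/{n}1.png",cv2.resize(a,None,fx=3,fy=3,interpolation=cv2.INTER_CUBIC))
E
python3 -c "
import cv2,numpy as np
a=cv2.imread('pics/scene1.png')[:450];b=cv2.imread('pics/top1.png')[:450,:290]
cv2.imwrite('pics/both1.png',np.hstack([a,b]))"
```

```text
tool axes [[-0.87, -0.007, 0.493], [-0.493, -0.002, -0.87], [0.007, -1.0, -0.002]] p [0.6063 0.2718 0.192 ]
shift [-0.116  1.667 -0.063] twist(10deg) -0.023709475656790123 q [ 0.254  0.626  1.359 -0.     1.164  1.309] t 2.475
```

View pics/scene1.png

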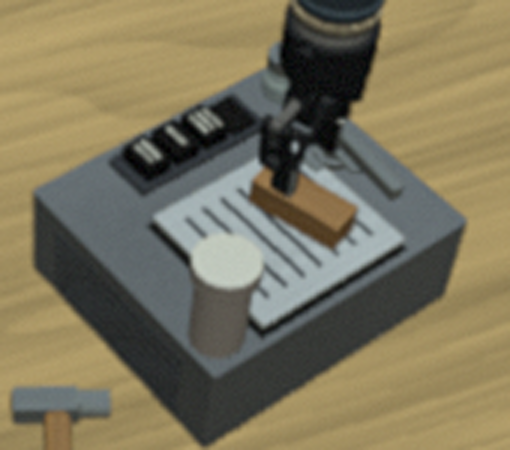

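View pics/top1.png

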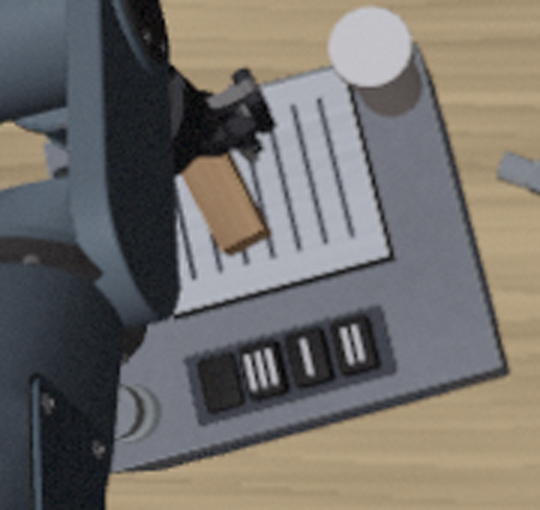

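Emit:
apply_moves(motion=[[60,0,0.6,0,0],[60,0,1.2,0,0],[60,0,1.7,0,0],[60,0,1.75,0,0],[30,0,1.75,0,0],[25,0,1.75,0,0],[20,0,1.75,0,0],[20,0,1.75,0,0],[20,0,1.75,0,0]], squeeze=40)

```text
t: 3.7
tcp_pos: [0.609, 0.2718, 0.1434]
tool_rot: [0.18, -0.684, 0.684, -0.18]
force: [0.3, 0.5, 3.2]
finger_gap: 0.401
```

Emit:
apply_moves(motion=[[20,0,-0.3,0,0],[20,0,-1,0,0],[20,0,-2,0,0],[20,0,-3,0,0],[20,0,-4,0,0],[20,0,-4.4,0,0],[20,0,-4.4,0,0]])

```text
t: 4.58
tcp_pos: [0.6087, 0.2718, 0.2755]
tool_rot: [0.18, -0.684, 0.684, -0.18]
force: [0.4, 0.4, -0.7]
finger_gap: 0.4
```

```bash
python3 - <<'E'
from h import *
plan([.558,-.21,.27],.52+np.pi/2)
E
```

```text
tool axes [[-0.87, 0.001, 0.492], [-0.492, 0.0, -0.87], [-0.001, -1.0, 0.0]] p [0.6087 0.2718 0.2755]
shift [ 9.378  0.175 13.145] twist(10deg) -0.029990444573082968 q [ 0.253  0.544  1.27  -0.     1.326  1.309] t 4.575
```

Emit:
apply_moves(motion=[[20,0.5,0,0.7,0],[20,1.5,0,2.1,0],[20,2.5,0,3.5,0],[20,3.5,0,4.9,0],[20,4.5,0,6.3,0],[20,5.5,0,7.7,0],[20,6.5,0,9.1,0],[20,7.5,0,10.5,0],[20,8.4,0,11.8,0],[20,9.1,0,12.8,0],[20,9.4,0,13.1,0],[20,9.4,0,13.1,0]])

```text
t: 6.08
tcp_pos: [0.5554, -0.2094, 0.2738]
tool_rot: [-0.18, 0.685, -0.683, 0.179]
force: [-0.3, 0.0, -0.3]
finger_gap: 0.4
```

```bash
python3 - <<'E'
from h import *
plan([.558,-.21,.025],.52+np.pi/2)
im=manip.snapshot("scene")[:,:,::-1]
cv2.imwrite(f"pics/scene2.png",im)
E
```

```text
tool axes [[-0.871, -0.002, 0.491], [-0.491, 0.002, -0.871], [0.001, -1.0, -0.003]] p [ 0.5554 -0.2094  0.2738]
shift [-0.076  8.292  0.08 ] twist(10deg) -0.04101397270527042 q [-0.549  0.441  1.462  0.     1.241  0.509] t 6.075
```

View pics/scene2.png

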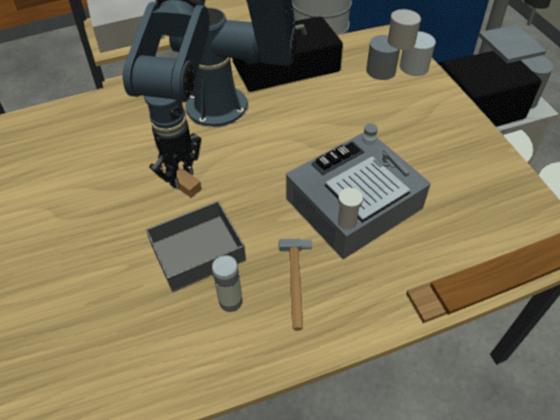

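The off-cut is held at (188,185), and the cover at (368,187) is clear. Before lowering, I'll check that the bin centre projects to the right place in this view.

```bash
python3 - <<'E'
from h import *
print(proj("scene",[[.557,-.21,.004],[.557,-.21,.07]]), onz("scene",[(148,243),(219,206),(243,244),(173,286)],.07).mean(0))
E
```

```text
[[196.37254644 248.81907741]
 [193.0174663  234.37208726]] [ 0.58852277 -0.20979301  0.07      ]
```

Emit:
apply_moves(motion=[[20,0,1.5,0,0],[20,0,3,0,0],[20,0,4.5,0,0],[20,0,6,0,0],[20,0,7,0,0],[20,0,7.8,0,0],[20,0,8.2,0,0],[20,0,8.2,0,0],[40,0,8.2,0,0],[55,0,8.2,0,0],[60,0,8.2,0,0],[60,0,8.2,0,0]])

```text
t: 7.62
tcp_pos: [0.5568, -0.2094, 0.0293]
tool_rot: [0.18, -0.684, 0.684, -0.18]
force: [0.4, -0.8, 0.7]
finger_gap: 0.706
```

Emit:
apply_moves(motion=[[60,0,-1.5,0,0],[60,0,-3,0,0],[60,0,-5,0,0],[30,0,-7,0,0],[0,0,-8.5,0,0],[0,0,-8.5,0,0]])

```text
t: 8.38
tcp_pos: [0.5587, -0.2104, 0.2887]
tool_rot: [0.177, -0.681, 0.686, -0.183]
force: [-0.2, 1.2, -0.7]
finger_gap: 0.063
```

```bash
cat >> h.py <<'E'
CP=np.array([0.5647,0.2480]);CY=0.2603
def l2w(x,y):
    c,s=np.cos(CY),np.sin(CY); return CP+[c*x-s*y,s*x+c*y]
def lever(phi,off,r=.068):
    return l2w(r*np.cos(phi)+off*np.sin(phi), .1-r*np.sin(phi)+off*np.cos(phi)), CY-phi
def levplan(phi,off,z,r=.068):
    p,y=lever(phi,off,r); print("phi",phi,p.round(4)); plan([*p,z],y)
E
python3 - <<'E'
from h import *
levplan(.117,.045,.27)
for n in ["scene","top"]:
    cv2.imwrite(f"pics/{n}3.png",manip.snapshot(n)[:,:,::-1])
E
```

```text
phi 0.117 [0.5998 0.3989]
tool axes [[-0.87, 0.009, 0.492], [-0.492, -0.005, -0.87], [-0.005, -1.0, 0.009]] p [ 0.5587 -0.2104  0.2887]
shift [-11.19    0.529 -17.008] twist(10deg) -6.871610505792786 q [-0.547  0.426  1.444  0.     1.262  0.509] t 8.375
```

View pics/scene3.png

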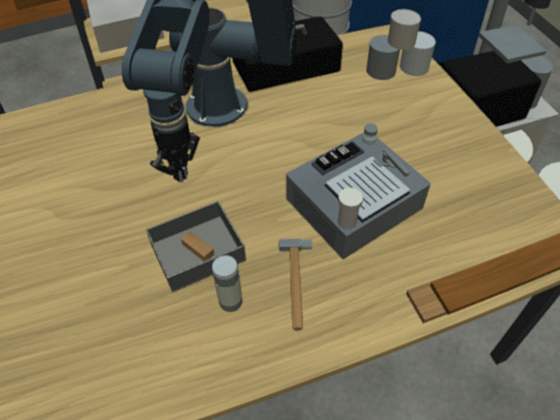

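View pics/top3.png

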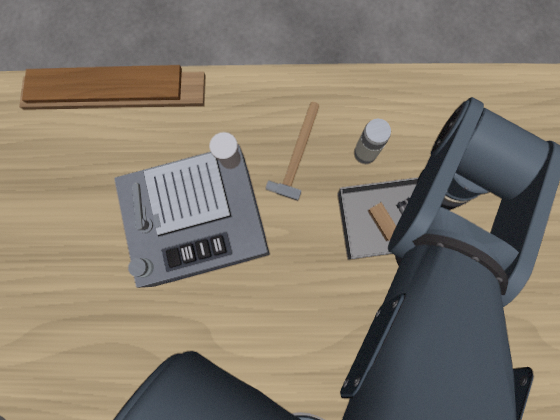

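The off-cut lies in the bin: scene (197,245), top (383,222). The cover is clear and the lever hasn't moved. Next I'll move over to the lever's left side.

Emit:
apply_moves(motion=[[0,-0.5,0,-0.8,0],[0,-1.5,0,-2.3,-0.5],[0,-2.6,0,-3.9,-1.1],[0,-3.6,0,-5.5,-1.8],[0,-4.7,0,-7.1,-2.5],[0,-5.7,0,-8.7,-3.2],[0,-6.8,0,-10.3,-3.9],[0,-7.8,0,-11.9,-4.6],[0,-8.9,0,-13.5,-5.3],[0,-9.9,0,-15.1,-6],[0,-10.8,0,-16.4,-6.6],[0,-11.2,0,-17,-6.9]])

```text
t: 9.98
tcp_pos: [0.5963, 0.4026, 0.2802]
tool_rot: [0.538, -0.461, 0.459, -0.535]
force: [0.5, 0.2, 0.3]
finger_gap: 0.001
```

```bash
python3 - <<'E'
from h import *
levplan(.117,.045,.152)
E
```

```text
phi 0.117 [0.5998 0.3989]
tool axes [[0.152, -0.005, 0.988], [-0.988, -0.002, 0.152], [0.001, -1.0, -0.005]] p [0.5963 0.4026 0.2802]
shift [0.136 4.273 0.119] twist(10deg) 0.055603902011272355 q [4.390e-01 6.240e-01 1.105e+00 1.000e-03 1.418e+00 2.860e-01] t 9.975
```

Emit:
apply_moves(motion=[[0,0,0,0,0],[0,0.1,1,0.1,0],[0,0.1,2,0.1,0],[0,0.1,2.6,0.1,0],[0,0.1,2.6,0.1,0],[0,0.1,2.6,0.1,0]])

```text
t: 10.72
tcp_pos: [0.6022, 0.3975, 0.2069]
tool_rot: [-0.535, 0.461, -0.462, 0.536]
force: [-0.5, -0.1, 0.4]
finger_gap: -0.002
```

```bash
python3 - <<'E'
from h import *
levplan(.117,.04,.152)
for n in ["scene","top"]:
    im=manip.snapshot(n)[:,:,::-1]
    a=im[80:260,275:445] if n=="scene" else im[130:300,100:280]
    cv2.imwrite(f"pics/{n}4.png",cv2.resize(a,None,fx=3,fy=3,interpolation=cv2.INTER_CUBIC))
E
```

```text
phi 0.117 [0.6006 0.3939]
tool axes [[0.147, 0.002, 0.989], [-0.989, 0.001, 0.147], [-0.0, -1.0, 0.002]] p [0.6022 0.3975 0.2069]
shift [ 0.11   1.828 -0.073] twist(10deg) 0.024793777367095177 q [ 0.429  0.686  1.187 -0.     1.267  0.281] t 10.725
```

View pics/scene4.png

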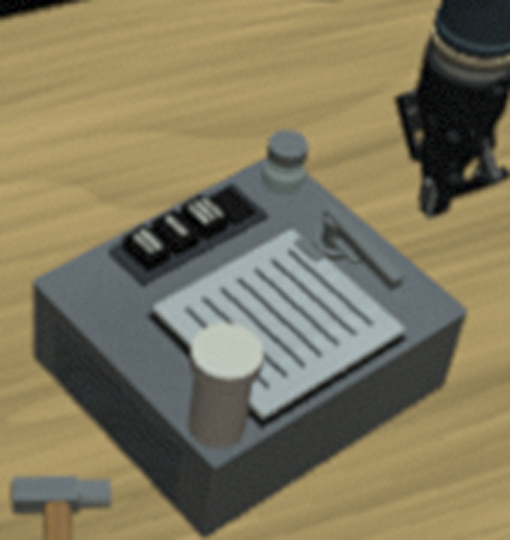

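Emit:
apply_moves(motion=[[0,0,0.8,0,0],[0,0,1.5,0,0],[0,0,1.8,0,0],[0,0,1.8,0,0],[0,0,1.8,0,0]])

```text
t: 11.45
tcp_pos: [0.6022, 0.398, 0.1532]
tool_rot: [-0.535, 0.461, -0.462, 0.536]
force: [-0.5, 0.3, 0.2]
finger_gap: -0.001
```

```bash
cat >> h.py <<'E'
def arc(seq,z):
    s=manip.sense(); p=s["tcp_pos"]; M=Rn.from_quat(s["tool_rot"]).as_matrix(); cur=np.arctan2(M[1,2],M[0,2]); print(p.round(4),s["force"].round(1),s["t"])
    for phi,off,r in seq:
        t,y=lever(phi,off,r); d=M.T@(np.r_[t,z]-p)/.03
        print(round(phi,2),d.round(2),round(np.degrees(-((y-cur+np.pi/2)%np.pi-np.pi/2))/10 if abs(y-cur)<1.5 else np.degrees(cur-y)/10,2))
E
python3 - <<'E'
from h import *
arc([(.117,.025,.068)]+[(f,.018,.068) for f in np.linspace(.15,1.57,11)],.152)
E
```

```text
[0.6022 0.398  0.1532] [-0.5  0.3  0.2] 11.45
0.12 [ 0.63  0.04 -0.08] 0.03
0.15 [ 0.94  0.04 -0.06] 0.22
0.29 [ 1.26  0.04 -0.01] 1.03
0.43 [ 1.6   0.04 -0.01] 1.85
0.58 [ 1.93  0.04 -0.05] 2.66
0.72 [ 2.25  0.04 -0.14] 3.47
0.86 [ 2.55  0.04 -0.28] 4.29
1.0 [ 2.83  0.04 -0.45] 5.1
1.14 [ 3.09  0.03 -0.67] 5.91
1.29 [ 3.31  0.03 -0.92] 6.73
1.43 [ 3.49  0.03 -1.2 ] 7.54
1.57 [ 3.63  0.03 -1.5 ] 8.35
```

Emit:
apply_moves(motion=[[0,0.3,0,0,0],[0,0.6,0,0,0],[0,0.9,0,-0.1,0.2],[0,1.1,0,0,0.6],[0,1.3,0,0,1],[0,1.6,0,0,1.85],[0,1.9,0,0,2.65],[0,2.25,0,-0.1,3.5],[0,2.25,0,-0.1,3.5]])

```text
t: 12.58
tcp_pos: [0.6082, 0.3293, 0.1519]
tool_rot: [0.372, -0.601, 0.601, -0.372]
force: [1.1, -0.4, -0.5]
finger_gap: -0.001
```

```bash
python3 - <<'E'
from h import *
arc([(.72,.018,.068)]+[(f,.018,.068) for f in np.linspace(.72,1.57,7)]+[(1.57,.012,.068)],.152)
for n in ["scene","top"]:
    im=manip.snapshot(n)[:,:,::-1]
    a=im[80:260,275:445] if n=="scene" else im[130:300,100:280]
    cv2.imwrite(f"pics/{n}5.png",cv2.resize(a,None,fx=3,fy=3,interpolation=cv2.INTER_CUBIC))
E
```

```text
[0.6082 0.3293 0.1519] [ 1.1 -0.4 -0.5] 12.575
0.72 [-0.03 -0.   -0.03] -0.02
0.72 [-0.03 -0.   -0.03] -0.02
0.86 [ 0.29 -0.    0.03] 0.79
1.0 [ 0.62 -0.    0.05] 1.61
1.14 [ 0.95 -0.    0.02] 2.42
1.29 [ 1.28 -0.   -0.06] 3.23
1.43 [ 1.59 -0.   -0.18] 4.04
1.57 [ 1.87 -0.   -0.34] 4.85
1.57 [ 2.01 -0.   -0.49] 4.85
```

View pics/scene5.png

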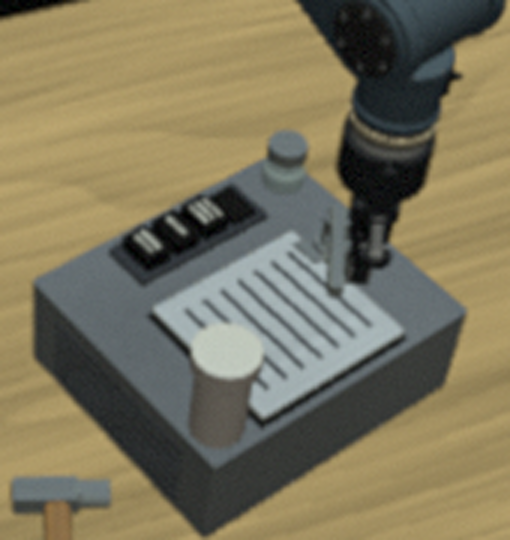

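The lever is at about 40° and moving with the fingers. I'll carry on to the stop.

Emit:
apply_moves(motion=[[0,0.3,0,0,0.8],[0,0.6,0,0,1.6],[0,0.95,0,0,2.4],[0,1.3,0,-0.05,3.2],[0,1.6,0,-0.2,4.05],[0,1.75,0,-0.25,4.5],[0,1.9,0,-0.35,4.85],[0,2,0,-0.5,4.85],[0,2.05,0,-0.55,4.85],[0,2.05,0,-0.55,4.85]])

```text
t: 13.92
tcp_pos: [0.5743, 0.2845, 0.1527]
tool_rot: [-0.086, 0.702, -0.7, 0.1]
force: [13.3, 3.1, -10.1]
finger_gap: -0.001
```

```bash
python3 - <<'E'
from h import *
arc([(1.57,.018,.068),(1.57,.012,.068)],.152)
for n in ["scene","top"]:
    im=manip.snapshot(n)[:,:,::-1]
    a=im[80:260,275:445] if n=="scene" else im[130:300,100:280]
    cv2.imwrite(f"pics/{n}6.png",cv2.resize(a,None,fx=3,fy=3,interpolation=cv2.INTER_CUBIC))
E
```

```text
[0.5743 0.2845 0.1527] [ 13.3   3.1 -10.1] 13.925
1.57 [0.02 0.02 0.03] 0.01
1.57 [0.22 0.02 0.03] 0.01
```

View pics/scene6.png

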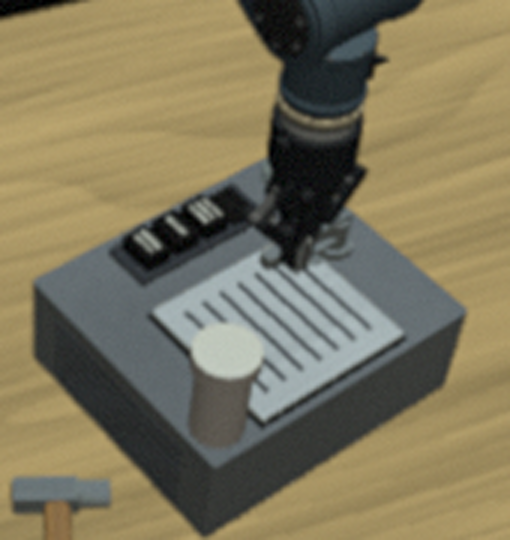

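The push force rose to 13 N at the position predicted for the stop. I'll back off, rise and check.

Emit:
apply_moves(motion=[[0,-0.4,0,0,0],[0,-0.8,0,0,0],[0,-0.8,-1,0,0],[0,-0.8,-2.5,0,0],[0,-0.8,-4,0,0],[0,-0.8,-4,2,0],[0,-0.8,-4,4,0],[0,-0.8,-4,6,0],[0,-0.8,-4,6,0]])

```text
t: 15.15
tcp_pos: [0.6371, 0.1105, 0.2717]
tool_rot: [0.091, -0.701, 0.702, -0.09]
force: [0.1, 0.1, 0.3]
finger_gap: -0.001
```

```bash
python3 - <<'E'
from h import *
print(manip.sense()["tcp_pos"])
for n in ["scene","top"]:
    im=manip.snapshot(n)[:,:,::-1]
    a=im[110:260,275:445] if n=="scene" else im[130:300,100:280]
    f=4 if n=="scene" else 3.5
    cv2.imwrite(f"pics/{n}7.png",cv2.resize(a,None,fx=f,fy=f,interpolation=cv2.INTER_CUBIC))
E
```

```text
[0.63708123 0.1105354  0.27172163]
```

View pics/scene7.png

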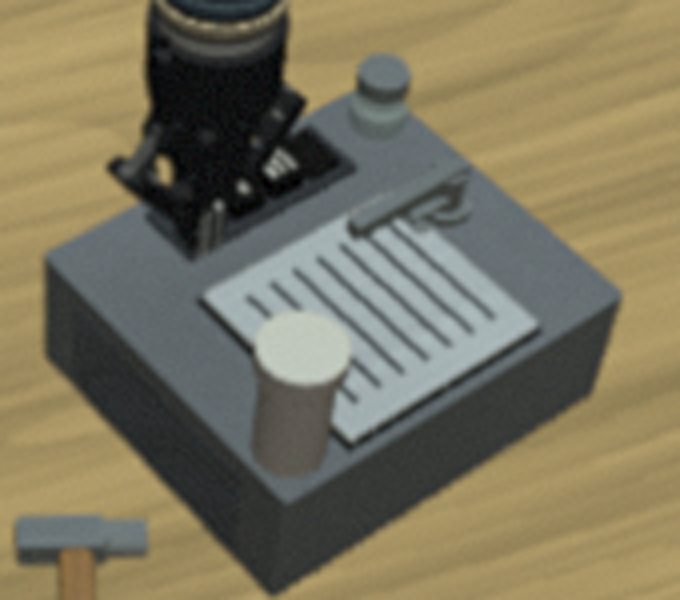

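View pics/top7.png

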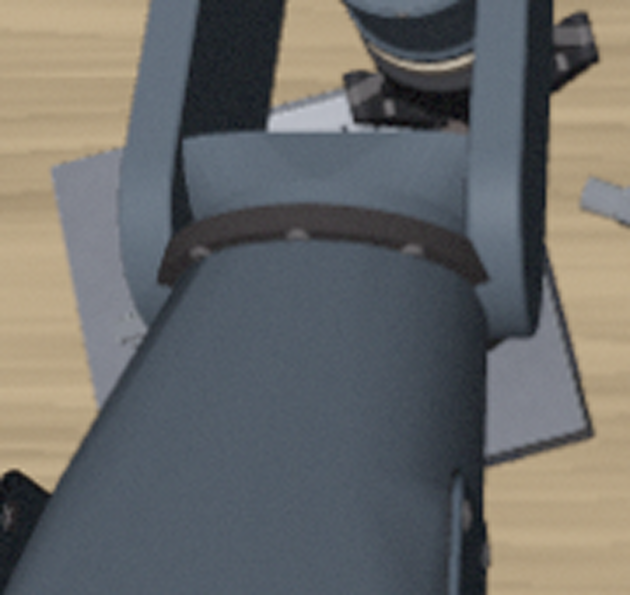

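```bash
python3 - <<'E'
from h import *
for f in (1.57,1.5,1.4):
    t=[*l2w(.09*np.cos(f),.1-.09*np.sin(f)),.164]; print(f,(proj("scene",t)[0]+.5-[275,110])*4)
for dz in (0,.006):
  print([((proj("scene",[*l2w(x,y),.136-dz])[0]+.5-[275,110])*4).round(0).tolist() for x,y in ((120,74.5),(-30,-90.5),(120,-90.5))] if 0 else [((proj("scene",[*l2w(x,y),.136-dz])[0]+.5-[275,110])*4).round(0).tolist() for x,y in ((.12,.0745),(-.03,-.0905),(.12,-.0905))])
plan([*l2w(-.088,.017),.23],CY)
E
```

```text
1.57 [346.62679765 219.96794897]
1.5 [353.12387674 225.47968113]
1.4 [363.26292869 232.85282529]
[[535.0, 317.0], [197.0, 286.0], [345.0, 433.0]]
[[534.0, 323.0], [196.0, 292.0], [344.0, 438.0]]
tool axes [[-0.966, -0.001, 0.257], [-0.258, 0.001, -0.966], [0.001, -1.0, -0.001]] p [0.6358 0.1146 0.2716]
shift [ 4.075  1.398 -5.473] twist(10deg) -8.99923621282595 q [5.000e-03 5.180e-01 1.329e+00 1.000e-03 1.295e+00 1.316e+00] t 15.25
```

```bash
python3 - <<'E'
from h import *
im=manip.snapshot("scene")[:,:,::-1]
a=cv2.resize(im[140:190,350:410],None,fx=12,fy=12,interpolation=cv2.INTER_CUBIC)
def dr(f,col):
    P=[[*l2w(r*np.cos(f)+w*np.sin(f),.1-r*np.sin(f)+w*np.cos(f)),.164] for r,w in ((-.014,-.007),(.09,-.007),(.09,.007),(-.014,.007))]
    q=((proj("scene",P)+.5-[350,140])*12).astype(np.int32); cv2.polylines(a,[q],True,col,1)
dr(1.57,(0,255,0)); dr(1.45,(0,0,255))
cv2.imwrite("pics/ov7.png",a)
E
```

```text
(no output)
```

View pics/ov7.png

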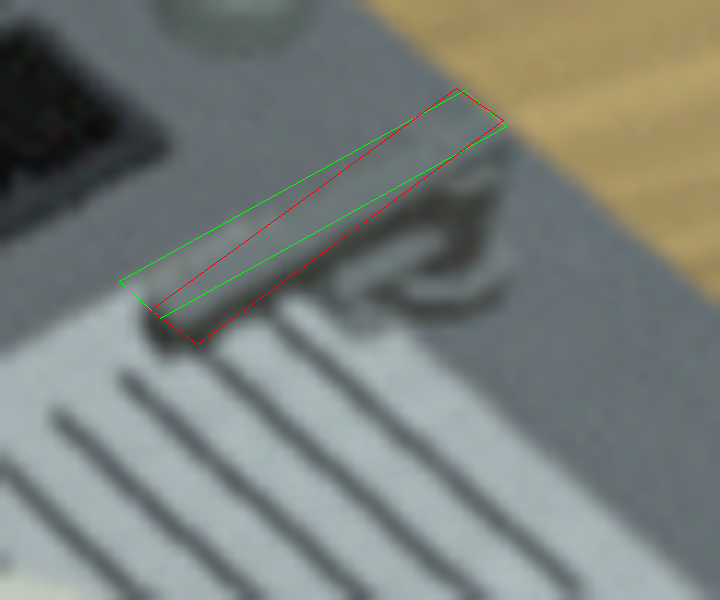

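The lever edge runs parallel to the 1.57 overlay (slope 0.54 against 0.56), so it is at the stop. Next I'll refine the three-bar key's position from the clear earlier top view.

```bash
python3 - <<'E'
from h import *
c,s=np.cos(CY),np.sin(CY)
def loc(P): d=P[:2]-CP; return np.array([c*d[0]+s*d[1],-s*d[0]+c*d[1]])
im=cv2.imread("pics/top3.png"); g=cv2.cvtColor(im,cv2.COLOR_BGR2GRAY).astype(float)
for n in ("top3","scene3"):
  im=cv2.imread(f"pics/{n}.png"); g=cv2.cvtColor(im,cv2.COLOR_BGR2GRAY).astype(float); cam=n[:-1]
  for k,y in (("plain",.051),("three",.017),("one",-.017),("two",-.051)):
    p=proj(cam,[*l2w(-.088,y),.144])[0]; x0,y0=np.round(p).astype(int)
    w=np.clip(g[y0-6:y0+7,x0-6:x0+7]-110,0,None)
    yy,xx=np.mgrid[y0-6:y0+7,x0-6:x0+7]
    if w.sum()>50:
        q=[(w*xx).sum()/w.sum(),(w*yy).sum()/w.sum()]; P=onz(cam,[q],.144)[0]; print(n,k,p.round(1),np.round(q,1),P.round(4),loc(P).round(4))
E
```

```text
top3 three [187.8 253.2] [186.6 252.7] [0.4763 0.2445 0.144 ] [-0.0863  0.0193]
top3 one [203.1 249.1] [201.8 248.5] [0.4852 0.2118 0.144 ] [-0.0861 -0.0145]
top3 two [218.4 244.9] [217.  244.3] [0.4941 0.179  0.144 ] [-0.086  -0.0485]
scene3 plain [350.8 144.6] [346.7 140.9] [0.4489 0.27   0.144 ] [-0.1062  0.0511]
scene3 three [341.4 149.6] [340.5 148.7] [0.4713 0.2407 0.144 ] [-0.0922  0.017 ]
scene3 one [331.8 154.6] [329.2 152.9] [0.4755 0.2049 0.144 ] [-0.0972 -0.0187]
scene3 two [322.1 159.8] [321.2 157.3] [0.4833 0.1775 0.144 ] [-0.0968 -0.0472]
```

Emit:
apply_moves(motion=[[0,0.3,0,-0.5,-0.8],[0,0.7,0,-1,-1.6],[0,1.1,0,-1.5,-2.4],[0,1.5,0,-2,-3.2],[0,1.9,0,-2.5,-4],[0,2.3,0,-3,-4.8],[0,2.7,0,-3.6,-5.6],[0,3.1,0,-4.2,-6.5],[0,3.5,0,-4.8,-7.4],[0,3.9,0,-5.3,-8.2],[0,4.1,0,-5.5,-9],[0,4.1,0,-5.5,-9]])

```text
t: 16.8
tcp_pos: [0.4729, 0.2444, 0.272]
tool_rot: [0.562, -0.43, 0.43, -0.561]
force: [-1.1, -1.5, -0.3]
finger_gap: -0.0
```

```bash
python3 - <<'E'
from h import *
plan([.475,.243,.17],CY)
E
```

```text
tool axes [[0.261, -0.001, 0.965], [-0.965, 0.0, 0.261], [-0.0, -1.0, -0.0]] p [0.4729 0.2444 0.272 ]
shift [0.064 3.399 0.057] twist(10deg) 0.021182262861881206 q [0.267 0.354 1.615 0.    1.173 0.003] t 16.8
```

Emit:
apply_moves(motion=[[0,0,0.8,0,0],[0,0,1.8,0,0],[0,0,2.8,0,0],[0,0,3.5,0,0],[0,0,3.7,0,0],[0,0,3.7,0,0],[0,0,3.7,0,0]])

```text
t: 17.68
tcp_pos: [0.4752, 0.243, 0.1618]
tool_rot: [-0.56, 0.43, -0.431, 0.562]
force: [0.4, -0.6, 0.3]
finger_gap: -0.002
```

```bash
python3 - <<'E'
from h import *
plan([.475,.243,.132],CY)
n="scene"
im=manip.snapshot(n)[:,:,::-1]
cv2.imwrite(f"pics/{n}8.png",cv2.resize(im[100:200,290:420],None,fx=5,fy=5,interpolation=cv2.INTER_CUBIC))
E
```

```text
tool axes [[0.259, 0.002, 0.966], [-0.966, 0.001, 0.259], [-0.0, -1.0, 0.002]] p [0.4752 0.243  0.1618]
shift [-0.002  0.993 -0.009] twist(10deg) 0.006771010142643766 q [0.263 0.502 1.732 0.    0.905 0.002] t 17.675
```

View pics/scene8.png

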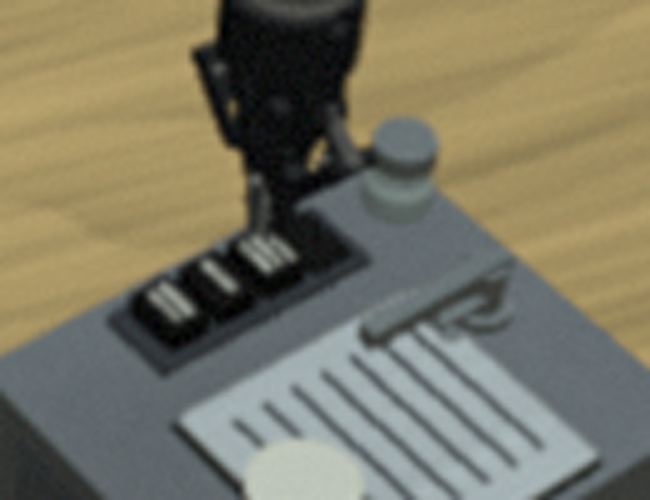

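The fingers are directly over the three-bar key at (270,250), with the lever resting along the front of the cover. I'll press in small steps.

Emit:
apply_moves(motion=[[0,0,0.3,0,0],[0,0,0.55,0,0],[0,0,0.7,0,0],[0,0,0.85,0,0],[0,0,0.95,0,0],[0,0,1,0,0],[0,0,1.05,0,0],[0,0,1.05,0,0]])

```text
t: 18.73
tcp_pos: [0.4745, 0.2427, 0.1317]
tool_rot: [-0.561, 0.43, -0.431, 0.561]
force: [-3.0, -0.8, 17.5]
finger_gap: -0.002
```

It read 17.5 N at z = 0.1317, which is the bottom stop. I'll let go, straight up.

Emit:
apply_moves(motion=[[0,0,-0.2,0,0],[0,0,-0.6,0,0],[0,0,-1.2,0,0],[0,0,-2.5,0,0],[0,0,-4,0,0],[0,1.5,-4,-0.4,0],[0,3.2,-4,-0.8,0],[0,5,-4,-1.2,0],[0,7,-4,-1.7,0],[0,9,-4,-2.2,0],[0,10,-4,-2.4,0],[0,10,-4,-2.4,0]])

```text
t: 20.23
tcp_pos: [0.4828, -0.0679, 0.2495]
tool_rot: [-0.56, 0.431, -0.432, 0.56]
force: [-0.5, 0.2, 0.3]
finger_gap: 0.0
```

```bash
python3 - <<'E'
from h import *
s=manip.sense();print(s["tcp_pos"],s["q"].round(2))
for n in ["scene","top"]:
    im=manip.snapshot(n)[:,:,::-1]; cv2.imwrite(f"pics/{n}9full.png",im)
    a=im[110:260,275:445] if n=="scene" else im[130:300,100:280]
    f=4 if n=="scene" else 3.5
    cv2.imwrite(f"pics/{n}9.png",cv2.resize(a,None,fx=f,fy=f,interpolation=cv2.INTER_CUBIC))
E
```

```text
[ 0.4828445  -0.06794583  0.24948096] [-0.37  0.32  1.75 -0.    1.08 -0.63]
```

View pics/scene9.png

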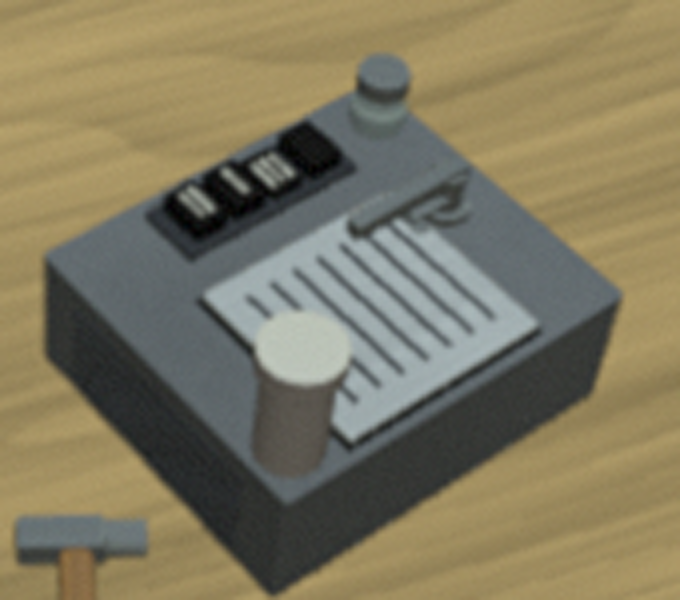

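View pics/top9.png

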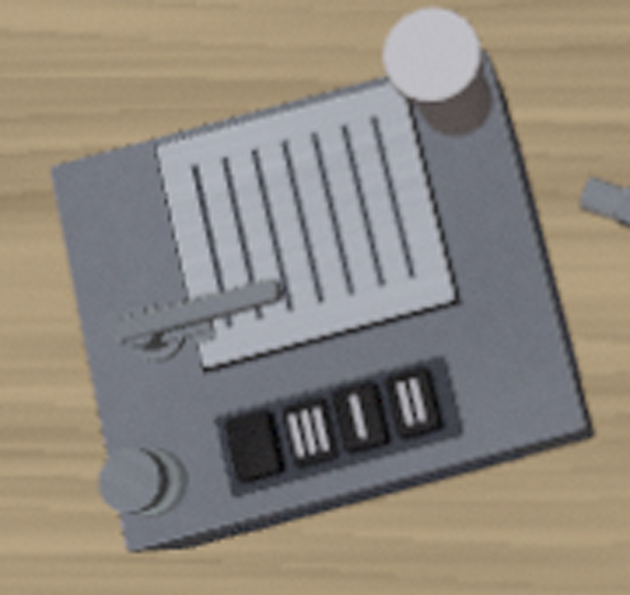

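View pics/scene9full.png

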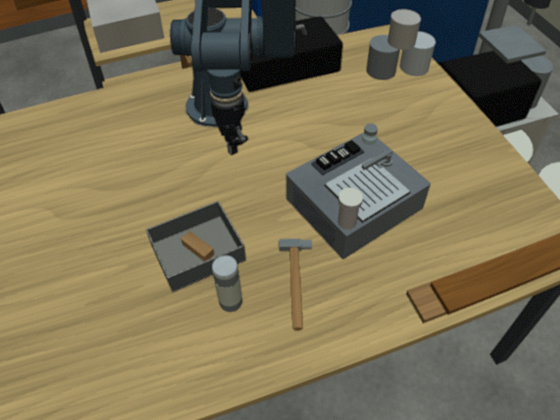

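```bash
python3 - <<'E'
from h import *
im=cv2.imread("pics/top9full.png")
a=cv2.resize(im[200:240,125:195],None,fx=11,fy=11,interpolation=cv2.INTER_CUBIC)
def dr(f,col):
    P=[[*l2w(r*np.cos(f)+w*np.sin(f),.1-r*np.sin(f)+w*np.cos(f)),.164] for r,w in ((-.014,-.007),(.09,-.007),(.09,.007),(-.014,.007))]
    q=((proj("top",P)+.5-[125,200])*11).astype(np.int32); cv2.polylines(a,[q],True,col,1)
dr(1.57,(0,255,0)); dr(1.47,(0,0,255))
cv2.imwrite("pics/ov9.png",a)
E
```

```text
(no output)
```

View pics/ov9.png

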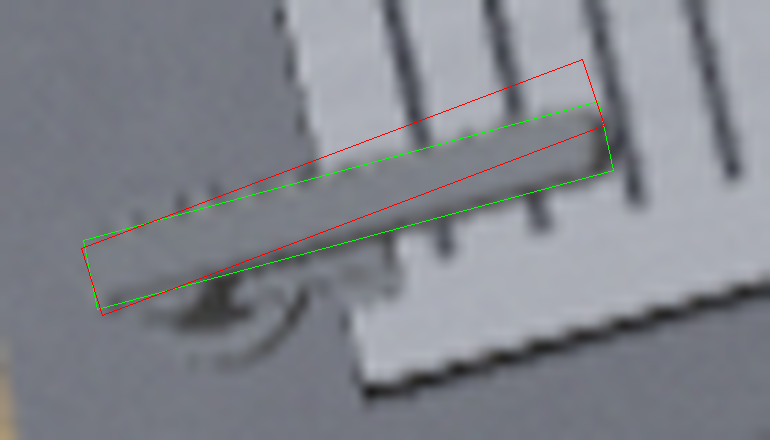

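The lever matches the 1.57 outline in the top view. The three-bar key is down, the plain key is up, and the off-cut is in the bin. The arm is clear of everything, so I'm handing in.

```bash
python3 -c "
from station import manip
s=manip.sense(); print(s['t'],s['force'],s['qd'].round(3)); print(manip.sign_off())"
```

```text
20.325 [ 0.23319713 -0.14018718  0.49235662] [ 0.029 -0.004  0.011 -0.002  0.    -0.002]
the job is handed in; nothing more can be done
None
```

I did the job in the order asked and handed it in at 20.3 s, with the arm clear of everything; the sign-off gave no verdict.

- **Off-cut:** I gripped it at about 34 mm opening and set it down in the scrap bin. The last scene picture shows it on the bin floor.
- **Cam lever:** I pushed it clockwise with the closed fingers until the force rose to about 13 N at the stop. In the final top view it lies on the outline drawn for 1.57 rad. I did not measure the cover's 6 mm drop separately and inferred it from the lever angle.
- **Keys:** I pressed the three-bar key to its bottom stop (17.5 N, fingertips at z = 0.132 m) and let go straight up. The last pictures show it latched down and the plain key up; the one-bar and two-bar keys still look up.
- **Left alone:** the jar, can and hammer look unmoved in the last pictures.

**Disagreements:** the two cameras differed by a few millimetres on the key positions (up to about 1 cm on the one- and two-bar keys). For the off-cut the gap was about 5 mm, and the lever outline sat about 2 mm off in the scene view. One rough scene-view estimate of the bin centre was about 3 cm off; I put that down to badly picked corners and used the top view.

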